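# Hold the spring lid of the peelings caddy open

## Task

The cook is about to scrape peelings into the low white caddy, whose green lid springs shut by itself, but the salt shaker has been left standing on the caddy in the lid's way. First stand the shaker upright on the round cork coaster and let go of it, without ever tipping it over; then take the black handle on the lid, pull the lid out until its front edge is level with the two red clips, and finish while still holding it there. Leave the other things where they stand.

Things in the scene. Friction and masses are not known exactly. Their poses are not given: they have to be found in the camera images.
- caddy: Low white peelings caddy, fixed to the worktop: 260 mm long (x), 120 mm wide (y), deck 58 mm high. Origin: centre of its underside. Its x axis points from the end that the lid is pulled to towards the end with the mouth. The near half is a flat deck along which the lid slides; low aluminium rails at both sides stand 13 mm above the deck.
- lid_slide (a joint): Travel of the green lid (m): 0 = shut over the mouth, grows as it is pulled along the caddy's -x, end stop at 0.11. A spring always pulls it shut: 2.8 N when shut, plus 0.7 N per cm. If let go it slides shut.
- lid_handle (a point): Where to take the lid's black handle: an upright fin 12 mm thick along the caddy's x, 60 mm wide along its y, standing 38 mm above the lid's green top. The point is 23 mm above the green top, i.e. 15 mm below the top of the fin; axes as the caddy's. It moves with the lid.
- lid_edge (a point): Middle of the lid's straight front edge (the edge towards the caddy's -x), on the lid's top face, 30 mm ahead of the fin's middle; axes as the caddy's. The lid is 112 x 104 mm, 6 mm thick.
- mark (a point): Point half-way between the two red clips on the rails, at the height of the lid's top; axes as the caddy's. The clips are 12 mm long along the caddy's x, with a thin fin in the middle up to 27 mm above the deck. The lid is right when lid_edge has the same place along the caddy's x as this point. The clips sit at different places along the rails from start to start.
- shaker_center (a point): Centre (half-way up) of the loose salt shaker, a clear jar with a grey steel cap, 44 mm in diameter, 90 mm high, upright, 70 to 140 g. It stands on the caddy's deck in front of the lid. The jar is 44 mm wide up to 74 mm above its foot, the cap is 34 mm wide. z axis up along the shaker.
- coaster_top (a point): Centre of the upper face of the round cork coaster, 100 mm in diameter, 8 mm thick, fixed on the worktop.
- tin: Loose red tin, 75 mm in diameter, 58 mm high; leave alone. Origin: centre of its underside.
- spice_jar: Loose spice jar with yellow cap, 42 mm in diameter, 96 mm high; leave alone. Origin: centre of its underside.
- steel_bowl: Loose upturned steel bowl, 84 mm in diameter, 45 mm high; leave alone. Origin: centre of its underside.
- brush: Loose wooden scrubbing brush, 154 x 61 mm, 46 mm high; leave alone. Origin: centre of its underside.
Things that resemble listed ones, but are neither listed nor needed, are in the scene too. What is shaped like the part that bears shaker_center but turquoise is not meant. Of the things shaped like the part that bears coaster_top, the cork one is meant.

How it is judged:
By the outcome, as a careful person would: the job done as asked, in the order asked, and still so for the second after the job is handed in, while the arm keeps its last pose, push and grip.
It also fails if it takes over 48 s, if anything falls off the work surface, if the arm or the gripper's body presses on something with over 40 N, if the wrist force passes 120 N, or if a joint passes its speed limit or range.

## Robot

A 6-joint arm with a two-finger parallel gripper is mounted at the origin on a cart in front of the work surface, level with it; the furniture and walls round the work are solid. World frame = base frame: x ahead of the robot, y to its left, z up, the work surface at z = 0. Lengths are in mm, angles in rad, forces in N, time in s.
With the tool pointing down it reaches from about 275 to 750 mm from the base axis. Payload 10.2 kg.
Tool frame: the origin (TCP) lies midway between the tips of the shut fingers; the grasp point (between the pads) lies 19 mm behind it; z points along the fingers, y is the direction in which the jaws open and shut (so a half turn about z gives the same grasp; the last joint's range is limited). The gripper opens to 88 mm and grips with 3 to 60 N. Pads are 18 mm wide; open, the fingers measure 123 mm over their backs; the gripper's body (75 mm by 187 mm) begins 45 mm behind the grasp point.
Start: joints at [-1.446, 0.313, 1.498, -0, 1.331, -0.223], TCP at [178.923, -493.576, 238.72] pointing down, gripper open.
Joint ranges: [-2.94, 2.94], [-0.97, 2.17], [0.19, 2.56], [-1.23, 4.37], [0.02, 3.11], [-2.88, 2.88]. Speed limits (rad/s): [2.39, 2.39, 3.01, 3.14, 3.14, 3.14].

## Interface

Orientations are given as a rotation vector (axis times angle).
In Python, from cell import r gives the robot as it stands.
- The arm moves only by the shell command python3 -m crank 'ROWS'. ROWS is JSON, a list of rows, each a list of 7 numbers: the turn, a rotation vector about the tool's x, y, z scaled (see below), then the shift along the tool's x, y, z scaled (see below), then the opening, from 0 (shut) to 1 (fully open). In form: [[rx, ry, rz, dx, dy, dz, grip], ...]. A call has 1 to 12 rows; each row shifts and turns the commanded pose from where the row before left it, along the tool's axes as they then stand; what a row does not reach is not made up. The controller multiplies each number of a shift by 25 mm and each number of a turn by 0.08 rad. A row lasts 1/8 s, in which the tool goes at most 62.5 mm and 10.7 degrees, less where a joint would pass 70% of its speed; a pose out of reach is approached as far as the arm can. A call with a number of a shift or a turn outside -1 to 1 is refused whole. A call with a gripper value outside its range is refused whole. The fingers move at their own pace and stop on an object; the grip force is fixed at half the most. Time passes only in rows, so rows that do not move let the fingers close. It gives the time, the measured TCP pose, the force and the opening at its end, in the units of the state.
- r.get_obs(): the state, without advancing time (a new reading comes with each control period).
- r.capture(name): name is "scene" or "side" or "wrist"; returns the picture (384x512x3 uint8, red, green, blue); there is no depth.
- r.camera_model(name): a dict with "intrinsics" (3x3 intrinsics, pixels), "position" and "attitude" of the camera in the world; the wrist camera has in their place "tool_from_camera" (4x4, takes a point from camera to tool coordinates, whose origin is the TCP and whose axes are the flange's). Camera axes: x right, y up, looking along -z (the intrinsics and any distortion apply to the point x, -y, -z); pixel columns grow to the right and rows downward; lengths in mm; the calibration is good to about 2 mm. A picture is of the moment at which its call begins: read the wrist's pose just before it. camera_model takes no time and is no camera call.
- r.sign_off(): hands the job in, once; it reports no verdict.
Trained networks look in the newest picture that a camera, given by its name, has taken for a name from the list of things; names that differ only in an ending like _2 or _b are one class to them, and where a whole thing is asked for, a point or a joint stands for the part that bears it (a point fixed in the world has none). Each returns a list of dicts, best first, with "score" (0 to 1); they miss things now and then, are a little off and sometimes report something else, mostly with a low value. They report only what shows in the picture. A call takes as long as a camera call. They do not tell look-alikes from the thing itself.
- r.search_frame(camera, thing): "location" ([row, column] in pixels, amid what is visible of it).
- r.silhouettes(camera, thing): "region" (384x512 bool, what is visible of it) and "location" ([row, column] in pixels, amid what is visible of it).
- r.landmark_of(camera, thing): "location" ([row, column] in pixels: a listed point, or the origin of a listed thing).
The state is a dict: "t": time; "joint_positions": joint angles; "dq": joint speeds; "effort": joint torques, N m; "ee_pos": TCP position; "eef_rot": TCP orientation; "wrist_force": force on the tool from outside, world axes, zero at the start; "torque": the same for the moment, N m; "width": finger opening in mm.
Only numpy, scipy, OpenCV 4.12 (cv2) and the standard library are available. Lean on these libraries where they do the work, as an engineer would, in place of code of your own. Each camera call takes 0.05 s, during which the arm holds its last target.

## Working session

There is one attempt and no reset: what is moved stays moved. The work goes in short steps, Python scripts to look and compute and a shell command to move; the robot and the scene stay as the last step left them, time stands still between calls to the robot, and variables do not carry over. Pictures are saved under pics/ and viewed, and the job is handed in when it is done.

```bash
ls; mkdir -p pics
python3 - <<'E'
from cell import r
import cv2
print(r.get_obs())
for n in("scene","side","wrist"):
    im=r.capture(n); cv2.imwrite(f"pics/{n}0.png",im[:,:,::-1]); print(n,r.camera_model(n))
E
```

```text
pics
{'t': 0.0, 'joint_positions': array([-1.44641235e+00,  3.13456558e-01,  1.49840539e+00, -6.27742362e-06,
        1.33100586e+00, -2.23372029e-01]), 'dq': array([ 0.00128608,  0.00064892, -0.00171191, -0.00079083, -0.00127689,
       -0.00084014]), 'effort': array([-6.16433426e-04, -4.02214301e+01, -2.52267176e+01,  6.93399506e-02,
        3.53683135e-02, -8.96892902e-05]), 'ee_pos': array([ 178.88493663, -493.33154899,  238.1696447 ]), 'eef_rot': array([-3.09296633e+00, -5.43287400e-01, -8.94949694e-05]), 'wrist_force': array([-0.10355614,  0.43385017,  0.70085808]), 'torque': array([-0.02615616,  0.02876014,  0.00932316]), 'width': 87.67914725669527}
scene {'intrinsics': array([[362.99068305,   0.        , 252.38290276],
       [  0.        , 362.99068305, 191.03656577],
       [  0.        ,   0.        ,   1.        ]]), 'position': array([-114.79151765,  697.54915753, 1112.67634845]), 'attitude': array([ 0.37402112, -0.80180753, -2.19348938])}
side {'intrinsics': array([[492.39236487,   0.        , 252.72355779],
       [  0.        , 492.39236487, 193.06757524],
       [  0.        ,   0.        ,   1.        ]]), 'position': array([ 526.09543767, 1614.2533441 ,  958.30960017]), 'attitude': array([ 6.35282476e-04, -1.55841998e+00, -2.71602705e+00])}
wrist {'intrinsics': array([[285.81137086,   0.        , 254.23361696],
       [  0.        , 285.81137086, 193.31342272],
       [  0.        ,   0.        ,   1.        ]]), 'tool_from_camera': array([[ 6.09716843e-04,  9.58298682e-01,  2.85767851e-01,
         7.31284906e+01],
       [ 9.99999623e-01, -4.07643230e-04, -7.66610529e-04,
        -1.16842117e+00],
       [-6.18150530e-04,  2.85768210e-01, -9.58298569e-01,
        -1.46733291e+02],
       [ 0.00000000e+00,  0.00000000e+00,  0.00000000e+00,
         1.00000000e+00]])}
```

View pics/scene0.png

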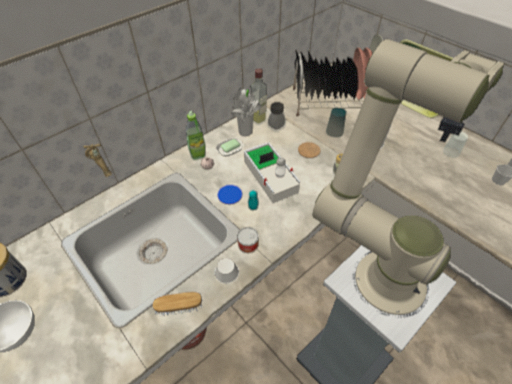

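View pics/side0.png

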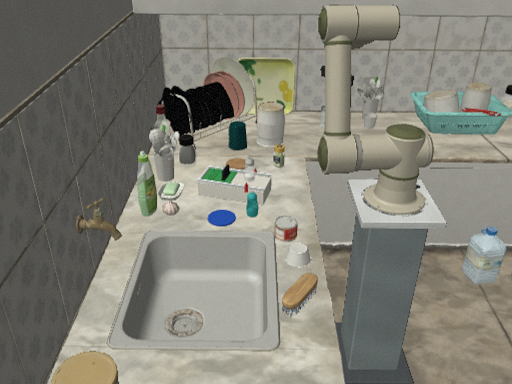

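View pics/wrist0.png

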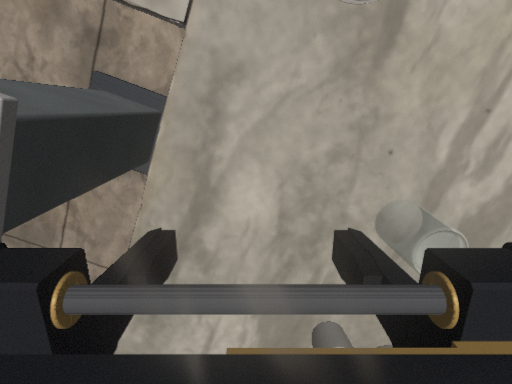

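The scene view shows the caddy near (173,270) with the green lid, the shaker at about (165,281), the cork coaster at (150,309) and the blue look-alike at (194,230). A turquoise shaker stands at (200,253). Next I'll triangulate with the networks.

```bash
cat > h.py <<'E'
import numpy as np
from scipy.spatial.transform import Rotation as R
from cell import r
def cam(n,o=None):
    c=r.camera_model(n)
    if n=="wrist":
        o=o or r.get_obs(); T=np.eye(4); T[:3,:3]=R.from_rotvec(o["eef_rot"]).as_matrix(); T[:3,3]=o["ee_pos"]
        M=T@np.array(c["tool_from_camera"]); return c["intrinsics"],M[:3,:3],M[:3,3]
    return c["intrinsics"],R.from_rotvec(c["attitude"]).as_matrix(),np.array(c["position"])
def ray(C,rc):
    K,A,p=C; d=np.linalg.inv(K)@[rc[1],rc[0],1]; d=A@[d[0],-d[1],-d[2]]; return p,d/np.linalg.norm(d)
def atz(C,rc,z):
    p,d=ray(C,rc); return p+d*(z-p[2])/d[2]
def proj(C,X):
    K,A,p=C; q=A.T@(np.array(X)-p); u=K@[q[0],-q[1],-q[2]]; return [u[1]/u[2],u[0]/u[2]]
def tri(rs):
    M=sum(np.eye(3)-np.outer(d,d) for p,d in rs); b=sum((np.eye(3)-np.outer(d,d))@p for p,d in rs)
    X=np.linalg.solve(M,b); return X,[np.linalg.norm(np.cross(X-p,d)) for p,d in rs]
E
python3 - <<'E'
from h import *
np.set_printoptions(precision=1,suppress=True)
Z=dict(caddy=0,lid_handle=87,lid_edge=64,mark=64,shaker_center=103,coaster_top=8,tin=0,spice_jar=0,steel_bowl=0,brush=0)
for t,z in Z.items():
    for n in("scene","side"):
        C=cam(n)
        for d in r.landmark_of(n,t)[:3]:
            print(t,n,round(d["score"],2),np.array(d["location"]),atz(C,d["location"],z))
E
```

```text
caddy scene 0.91 [175.6 275.1] [599.1 -55.3   0. ]
caddy side 0.73 [193.9 233.8] [609.1 -17.6   0. ]
lid_handle scene 0.9 [154.8 265.2] [652.9 -47.7  87. ]
lid_handle side 0.66 [171.7 222.7] [650.6 -34.7  87. ]
lid_handle side 0.66 [168.3 248.8] [552.2 -64.3  87. ]
lid_edge scene 0.86 [165.7 269.8] [611.5 -34.5  64. ]
lid_edge side 0.56 [176.2 233.8] [609.2 -42.2  64. ]
mark scene 0.48 [175.1 274.7] [561.  -12.7  64. ]
mark side 0.5 [179.3 251.8] [540.2 -18.7  64. ]
shaker_center scene 0.6 [202.2 251.2] [498.5 167.5 103. ]
shaker_center scene 0.48 [169.1 277.8] [550.3 -17.2 103. ]
shaker_center side 0.68 [166.9 250.7] [544.8 -45.1 103. ]
shaker_center side 0.49 [203.5 254. ] [530.5 219.6 103. ]
coaster_top scene 0.85 [147.8 308.3] [ 614.1 -276.     8. ]
coaster_top scene 0.8 [192.6 223.5] [667.8 166.    8. ]
coaster_top side 0.67 [217.9 223.3] [638.3 163.4   8. ]
coaster_top side 0.47 [162.7 236.3] [ 608.9 -267.5    8. ]
tin scene 0.67 [244.7 251.8] [414.6 242.3   0. ]
tin scene 0.31 [168.1 279.7] [ 616.9 -100.1    0. ]
tin side 0.74 [233.6 282.5] [433.3 244.8   0. ]
spice_jar scene 0.57 [174.5 338.4] [ 423.9 -253.3    0. ]
spice_jar side 0.78 [164.2 278.9] [ 426.4 -272.4    0. ]
steel_bowl scene 0.72 [273.5 223.7] [394.5 388.4   0. ]
steel_bowl side 0.76 [258.8 299.4] [386.1 381.5  -0. ]
brush scene 0.84 [305.7 181.7] [397.4 558.5   0. ]
brush side 0.73 [298.8 300.4] [396.5 563.8   0. ]
```

Run:
```python
from h import *
import cv2
np.set_printoptions(precision=1,suppress=True)
a=r.capture("scene")[100:220,220:360]; b=r.capture("side")[110:230,170:310]
cv2.imwrite("pics/crop1.png",np.hstack([cv2.resize(x,None,fx=2.8,fy=4,interpolation=cv2.INTER_CUBIC) for x in(a,b)])[:,:,::-1])
print(atz(cam("scene"),[134,336],0),atz(cam("side"),[149,237],0),"canister",atz(cam("side"),[145,270],0))
```

```text
[ 595.2 -446.3    0. ] [ 611.6 -421.4    0. ] canister [ 460.4 -467.7    0. ]
```

View pics/crop1.png

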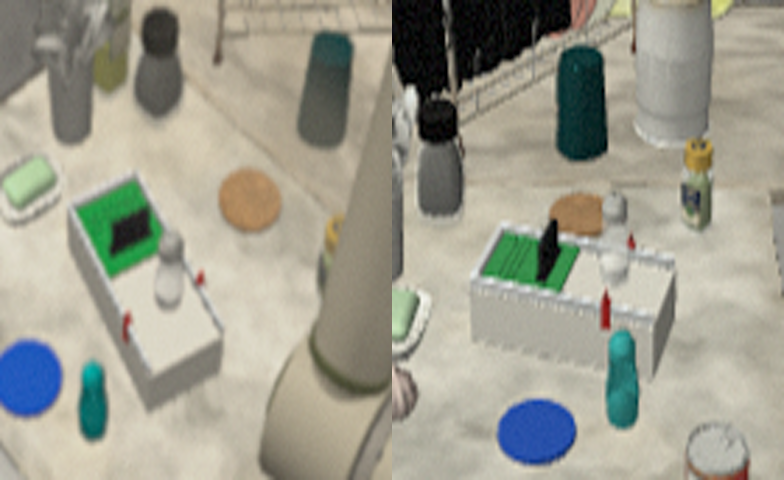

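```bash
python3 -m crank '[[0,0,0,0.93,-0.55,-0.15,0.8],[0,0,0,0.93,-0.55,-0.15,0.8],[0,0,0,0.93,-0.55,-0.15,0.8],[0,0,0,0.93,-0.55,-0.15,0.8],[0,0,0,0.93,-0.55,-0.15,0.8],[0,0,0,0.93,-0.55,-0.15,0.8],[0,0,0,0.93,-0.55,-0.15,0.8],[0,0,0,0.93,-0.55,-0.15,0.8],[0,0,0,0.93,-0.55,-0.15,0.8],[0,0,0,0.93,-0.55,-0.1,0.8],[0,0,0,0.93,-0.55,-0.1,0.8]]'
python3 -m crank '[[0,0,0,0.93,-0.55,-0.1,0.8],[0,0,0,0.93,-0.55,-0.1,0.8],[0,0,0,0.93,-0.55,-0.1,0.8],[0,0,0,0.93,-0.55,-0.1,0.8],[0,0,0,0.93,-0.55,-0.1,0.8],[0,0,0,0.93,-0.55,-0.1,0.8],[0,0,0,0.93,-0.55,-0.1,0.8],[0,0,0,0.93,-0.55,-0.1,0.8],[0,0,0,0.93,-0.55,-0.1,0.8],[0,0,0,0.93,-0.55,-0.1,0.8],[0,0,0,0.93,-0.55,-0.1,0.8]]'
python3 -m crank '[[0,0,1,0,0,0,0.8],[0,0,1,0,0,0,0.8],[0,0,1,0,0,0,0.8],[0,0,1,0,0,0,0.8],[0,0,0.35,0,0,0,0.8],[0,0,0,0,0,0,0.8],[0,0,0,0,0,0,0.8]]'
python3 - <<'E'
from h import *
import cv2
np.set_printoptions(precision=1,suppress=True)
o=r.get_obs(); im=r.capture("wrist"); cv2.imwrite("pics/w1.png",im[:,:,::-1]); C=cam("wrist",o)
print(o["t"],o["ee_pos"],o["eef_rot"])
Z=dict(caddy=0,lid_handle=87,lid_edge=64,mark=64,shaker_center=103,coaster_top=8)
for t,z in Z.items():
        for d in r.landmark_of("wrist",t)[:3]:
            print(t,round(d["score"],2),np.array(d["location"]),atz(C,d["location"],z))
E
```

```text
t: 2.62
ee_pos: [368.3, -263.5, 277.7]
eef_rot: [3.094, 0.543, 0.0]
wrist_force: [0.3, -0.8, 0.0]
width: 70.3
t: 4.0
ee_pos: [557.2, -34.1, 305.0]
eef_rot: [-3.094, -0.544, 0.0]
wrist_force: [-1.2, -0.6, 0.4]
width: 70.5
t: 4.88
ee_pos: [556.7, -34.8, 305.0]
eef_rot: [3.142, 0.001, 0.0]
wrist_force: [0.6, 0.4, 0.0]
width: 70.5
4.875 [556.7 -34.8 305. ] [3.1 0.  0. ]
caddy 0.75 [124.6 257. ] [605.2 -38.5   0. ]
lid_handle 0.87 [ 97.  262.6] [642.4 -44.2  87. ]
lid_edge 0.91 [124.7 255.7] [608.5 -36.1  64. ]
shaker_center 0.97 [176.  149.5] [548.   96.7 103. ]
shaker_center 0.8 [172.3 250. ] [552.9 -28.9 103. ]
coaster_top 0.85 [ 94.3 123.9] [648.7 157.2   8. ]
coaster_top 0.71 [126.1 409. ] [ 603.7 -268.6    8. ]
```

View pics/w1.png

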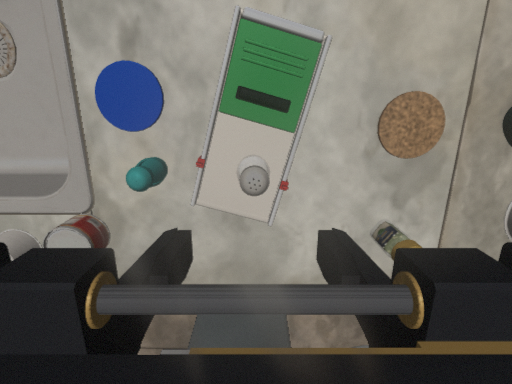

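The wrist view shows the caddy turned about -15°: fin at (99,263), clips at (162,200) and (185,284), shaker cap at (180,254), cork coaster at (124,411). Now for exact geometry.

```bash
cat > geo.py <<'E'
from h import *
import cv2
np.set_printoptions(precision=1,suppress=True)
im=cv2.imread("pics/w1.png"); o={"ee_pos":np.array([556.7,-34.8,305.0]),"eef_rot":np.array([3.1416,.001,0])}
C=cam("wrist",o)
hsv=cv2.cvtColor(im,cv2.COLOR_BGR2HSV).astype(int); H,S,V=hsv[...,0],hsv[...,1],hsv[...,2]
def ref(m,z):
    ys,xs=np.nonzero(m); P=np.array([atz(C,(y,x),z)[:2] for y,x in zip(ys,xs)]); return P
sub=np.zeros(H.shape,bool); sub[0:215,185:330]=1
g=sub&(H>50)&(H<75)&(S>120); P=ref(g,64); rc=cv2.minAreaRect(P.astype(np.float32)); print("lid",rc,g.sum()); print(cv2.boxPoints(rc))
b=sub&(V<45); b[:70]=0;b[130:]=0; P=ref(b,95); print("fin",cv2.minAreaRect(P.astype(np.float32)),b.sum())
rd=sub&((H<8)|(H>172))&(S>130)&(V>60)
n,l,st,ce=cv2.connectedComponentsWithStats(rd.astype(np.uint8))
for i in range(1,n):
    if st[i,4]>8: print("clip",st[i],ce[i][::-1],atz(C,ce[i][::-1],78),atz(C,ce[i][::-1],85))
sc=np.zeros(H.shape,bool); sc[80:165,370:455]=1
k=sc&(S>70)&(H<25); P=ref(cv2.morphologyEx(k.astype(np.uint8),cv2.MORPH_OPEN,np.ones((3,3)))>0,8); print("cork",cv2.minEnclosingCircle(P.astype(np.float32)),P.mean(0),k.sum())
E
python3 geo.py
python3 - <<'E'
import cv2
im=cv2.imread("pics/w1.png")[0:230,180:340]; cv2.imwrite("pics/w1z.png",cv2.resize(im,None,fx=4*.65,fy=4*.65,interpolation=cv2.INTER_CUBIC))
E
```

```text
lid ((666.779296875, -51.87053680419922), (101.59388732910156, 108.82481384277344), 74.67012023925781) 5554
[[ 600.9  -86.5]
 [ 705.8 -115.2]
 [ 732.7  -17.3]
 [ 627.7   11.5]]
fin ((640.5314331054688, -41.69575500488281), (58.223365783691406, 12.869882583618164), 73.77159118652344) 139
clip [196 158   9   9  41] [162.1 200.3] [561.   37.1  78. ] [562.3  35.8  85. ]
clip [280 181   8   9  43] [185.  283.6] [529.8 -73.9  78. ] [531.7 -73.1  85. ]
cork ((604.783447265625, -271.3679504394531), 50.41896057128906) [ 606.  -271.4] 3496
```

View pics/w1z.png

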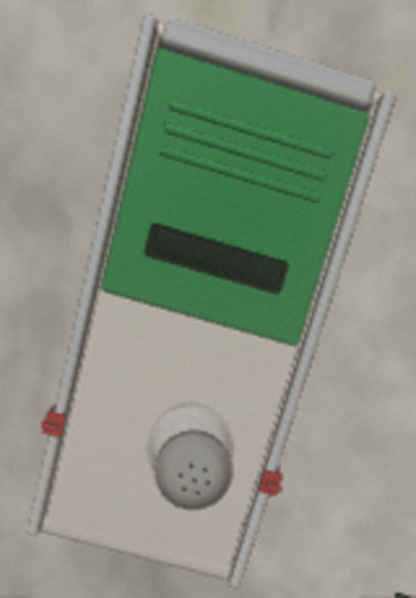

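```bash
cat >> geo.py <<'E'
print("cap",atz(C,(180.8,254.2),148)); 
for c in((180.5,254.2),):print(atz(C,c,148))
print("jar top ring",atz(C,(168,253),58))
E
python3 geo.py | tail -3; python3 -c "
from h import *
print(r.get_obs()['joint_positions'],r.get_obs()['ee_pos'])"
```

```text
cap [553.3 -34.1 148. ]
[553.6 -34.1 148. ]
jar top ring [549.1 -32.5  58. ]
[-2.72564999e-01  3.50600382e-01  1.27480081e+00  2.84118664e-06
  1.51616623e+00  1.29828632e+00] [556.70001904 -34.85097913 304.98973368]
```

```bash
python3 -m crank '[[0,0,0,-0.17,-0.08,0.5,0.8],[0,0,0,0,0,0.9,0.8],[0,0,0,0,0,0.9,0.8],[0,0,0,0,0,0.9,0.8],[0,0,0,0,0,0.9,0.8],[0,0,0,0,0,0.9,0.8],[0,0,0,0,0,0.5,0.8],[0,0,0,0,0,0,0.8]]'
python3 - <<'E'
from h import *
import cv2
o=r.get_obs(); im=r.capture("wrist"); cv2.imwrite("pics/w2.png",im[:,:,::-1]);print(o["ee_pos"])
im=r.capture("side");cv2.imwrite("pics/s2.png",cv2.resize(im[110:230,170:310],None,fx=4,fy=4)[:,:,::-1])
E
```

```text
t: 6.22
ee_pos: [552.3, -32.8, 167.1]
eef_rot: [-3.141, 0.0, 0.002]
wrist_force: [0.3, -0.2, 0.9]
width: 70.2
[552.29089644 -32.81300188 167.12603442]
```

View pics/w2.png

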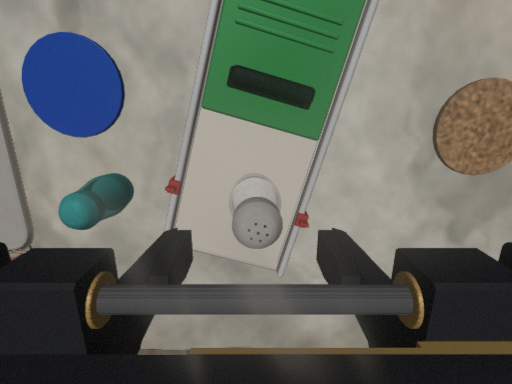

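View pics/s2.png

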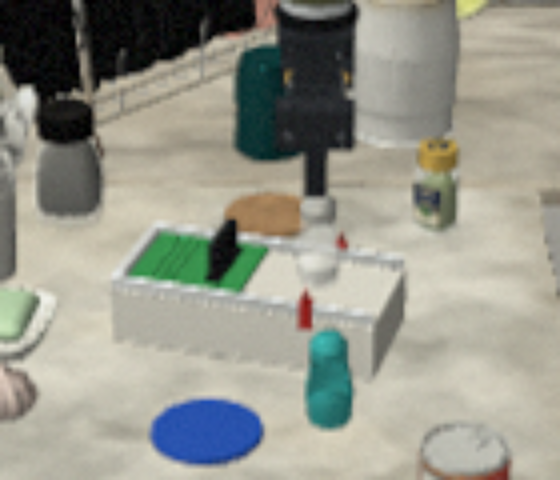

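The shaker cap is at (224,257), between the jaws and close to centred. I'll check that numerically, then descend.

Run:
```python
from h import *
np.set_printoptions(precision=1,suppress=True)
C=cam("wrist",r.get_obs())
print("cap",atz(C,(223,257),148),"foot/jar",atz(C,(193,255.5),58),"clips",atz(C,(186,173),78),atz(C,(219.5,302),78))
print("tip",proj(C,r.get_obs()["ee_pos"]))
```

```text
cap [556.4 -33.9 148. ] foot/jar [549.5 -33.5  58. ] clips [561.6  37.5  78. ] [530.8 -74.8  78. ]
tip [np.float64(242.59923778019885), np.float64(255.61245213100165)]
```

```bash
python3 -m crank '[[0,0,0,0.03,0.03,0.8,0.8],[0,0,0,0,0,0.8,0.8],[0,0,0,0,0,0.8,0.8],[0,0,0,0,0,0.5,0.8],[0,0,0,0,0,0,0.8],[0,0,0,0,0,0,0.4],[0,0,0,0,0,0,0.4],[0,0,0,0,0,0,0.4],[0,0,0,0,0,0,0.4]]'
python3 -c "
from h import *
import cv2
cv2.imwrite('pics/w3.png',r.capture('wrist')[:,:,::-1])"
```

```text
t: 7.45
ee_pos: [553.4, -33.6, 95.3]
eef_rot: [3.142, -0.0, 0.001]
wrist_force: [-0.8, 0.6, 2.3]
width: 38.3
```

View pics/w3.png

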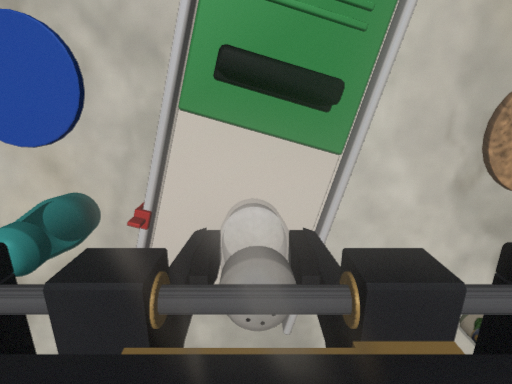

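Run:
```python
from h import *
import cv2
np.set_printoptions(precision=1,suppress=True)
o=r.get_obs();C=cam("wrist",o)
print(o["width"],o["wrist_force"],o["t"])
print("cap",atz(C,(293,257),148), "capright",atz(C,(285,296),148),"lid edge",atz(C,(132,261),64))
g=o["ee_pos"]
for z in(95,114):
  for dy in(-22,0,22): print(z,dy,proj(C,[g[0],g[1]+dy,z]))
im=r.capture("side");cv2.imwrite("pics/s3.png",cv2.resize(im[120:200,190:290],None,fx=6,fy=6)[:,:,::-1])
```

```text
38.14605330977013 [-0.7  0.7  2.4] 7.5
cap [558.3 -33.8 148. ] capright [561.8 -48.6 148. ] lid edge [612.2 -36.9  64. ]
95 -22 [np.float64(242.4122956784204), np.float64(294.5085345028524)]
95 0 [np.float64(242.41024962006998), np.float64(255.61048187596916)]
95 22 [np.float64(242.40820307606361), np.float64(216.7031963403631)]
114 -22 [np.float64(259.436020580451), np.float64(299.6516655276844)]
114 0 [np.float64(259.4359913827374), np.float64(255.8147830454334)]
114 22 [np.float64(259.4359621772132), np.float64(211.96617387155686)]
```

View pics/s3.png

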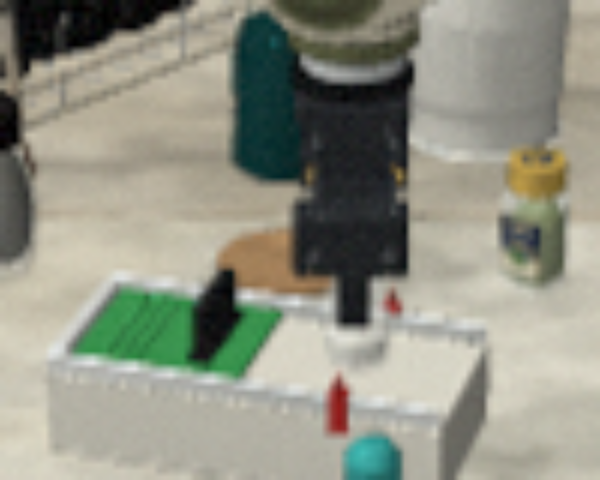

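```bash
python3 -m crank '[[0,0,0,0,0,0,0.3],[0,0,0,0,0,0,0.3]]'
```

```text
t: 7.8
ee_pos: [553.4, -33.6, 95.2]
eef_rot: [3.142, -0.0, 0.001]
wrist_force: [0.3, 0.8, 3.9]
width: 37.8
```

```bash
python3 -m crank '[[0,0,0,0,0,-0.15,0.3],[0,0,0,0,0,-0.25,0.3],[0,0,0,0,0,-0.4,0.3],[0,0,0,0,0,0,0.3]]'
python3 - <<'E'
from h import *
import cv2
o=r.get_obs();C=cam("wrist",o);print(o["width"],o["wrist_force"],o["t"],atz(C,(293,257),148))
a=r.capture("side");b=r.capture("wrist")
cv2.imwrite("pics/s4.png",np.hstack([cv2.resize(a[120:200,190:270],(400,400)),b[:,100:412].copy()[:384].repeat(1,0) if 0 else cv2.resize(b[:,100:412],(400,400))])[:,:,::-1])
E
```

```text
t: 8.3
ee_pos: [553.6, -33.7, 116.0]
eef_rot: [3.141, -0.0, 0.003]
wrist_force: [-0.2, 0.2, -1.1]
width: 38.2
38.16576256393449 [-0.23781832  0.16881877 -1.1102493 ] 8.3 [543.56908207 -34.21548163 148.        ]
```

View pics/s4.png

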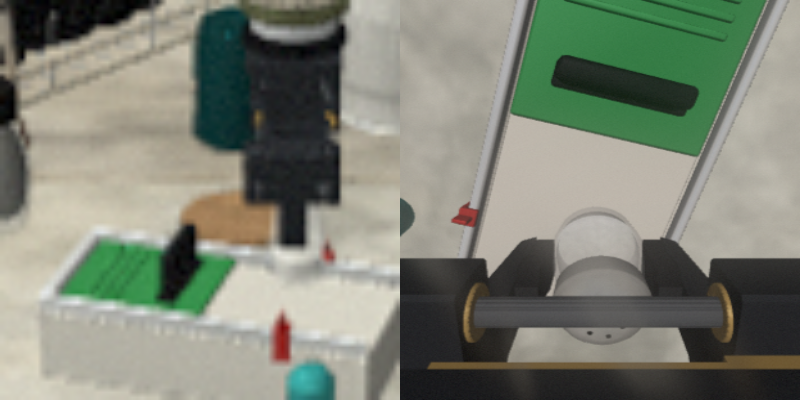

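```bash
python3 -m crank '[[0,0,0,0,0,-0.6,0.3],[0,0,0,0,0,-0.8,0.3],[0,0,0,0.1,0.4,-0.4,0.3],[0,0,0,0.2,0.8,0,0.3],[0,0,0,0.2,0.95,0,0.3],[0,0,0,0.2,0.95,0,0.3],[0,0,0,0.2,0.95,0,0.3],[0,0,0,0.2,0.95,0,0.3],[0,0,0,0.2,0.95,0,0.3],[0,0,0,0.2,0.95,0,0.3],[0,0,0,0.2,0.95,0,0.3],[0,0,0,0.2,0.95,0,0.3]]'
python3 -m crank '[[0,0,0,0.2,0.6,0,0.3],[0,0,0,0.2,0.1,0,0.3],[0,0,0,0,0,0,0.3]]'
python3 - <<'E'
from h import *
import cv2
np.set_printoptions(precision=1,suppress=True)
o=r.get_obs();C=cam("wrist",o);b=r.capture("wrist");a=r.capture("scene")
for n in("wrist","scene"):
  for d in r.landmark_of(n,"coaster_top")[:2]: print(n,d["score"],d["location"],atz(cam(n,o),d["location"],8))
print(o["ee_pos"],o["t"],proj(C,[605.5,-271,8]))
cv2.imwrite("pics/w5.png",np.hstack([cv2.resize(a[100:220,220:380],(400,300)),cv2.resize(b,(400,300))])[:,:,::-1])
cv2.imwrite("pics/w5full.png",b[:,:,::-1])
E
```

```text
t: 9.9
ee_pos: [600.8, -255.3, 159.8]
eef_rot: [-3.141, 0.0, 0.0]
wrist_force: [0.2, -0.5, -1.4]
width: 38.1
t: 10.28
ee_pos: [610.8, -271.1, 159.7]
eef_rot: [-3.141, 0.0, 0.0]
wrist_force: [-0.3, 1.4, -1.8]
width: 37.9
wrist 0.7 [187.1, 255.0] [ 601.7 -271.2    8. ]
scene 0.88 [192.7, 227.4] [656.8 154.9   8. ]
scene 0.42 [148.4, 307.5] [ 613.9 -270.5    8. ]
[ 610.8 -271.1  159.7] 10.275 [np.float64(183.6570174932388), np.float64(254.81423164160896)]
```

View pics/w5.png

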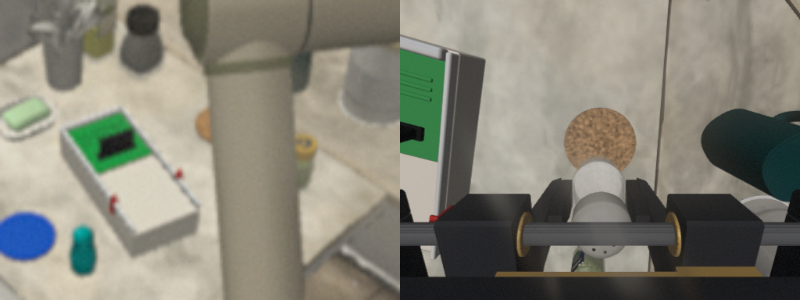

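View pics/w5full.png

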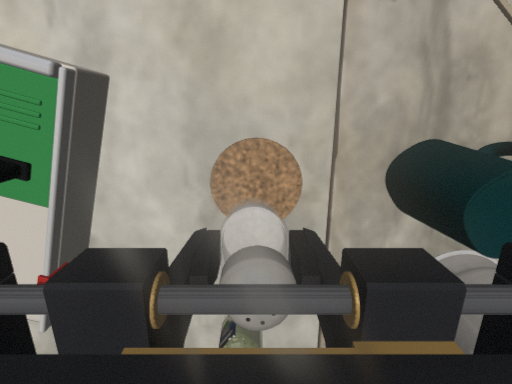

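```bash
python3 -m crank '[[0,0,0,-0.1,0,0.5,0.3],[0,0,0,-0.1,0,0.8,0.3],[0,0,0,0,0,0.9,0.3],[0,0,0,0,0,0.9,0.3],[0,0,0,0,0,0.8,0.3],[0,0,0,0,0,0.4,0.3],[0,0,0,0,0,0.1,0.3],[0,0,0,0,0,0,0.3]]'
```

```text
t: 11.48
ee_pos: [605.9, -271.3, 50.5]
eef_rot: [3.141, -0.0, 0.001]
wrist_force: [0.3, -0.5, -1.6]
width: 38.5
```

```bash
python3 -m crank '[[0,0,0,0,0,0.1,0.3],[0,0,0,0,0,0.06,0.3],[0,0,0,0,0,0,0.3]]';python3 - <<'E'
from h import *
import cv2
o=r.get_obs();b=r.capture("wrist");a=r.capture("side")
cv2.imwrite("pics/w6.png",np.hstack([cv2.resize(a[120:200,190:297],(400,300)),cv2.resize(b,(400,300))])[:,:,::-1])
E
```

```text
t: 11.85
ee_pos: [605.6, -271.1, 46.0]
eef_rot: [-3.142, 0.0, 0.0]
wrist_force: [-0.3, 0.5, -0.8]
width: 38.6
```

View pics/w6.png

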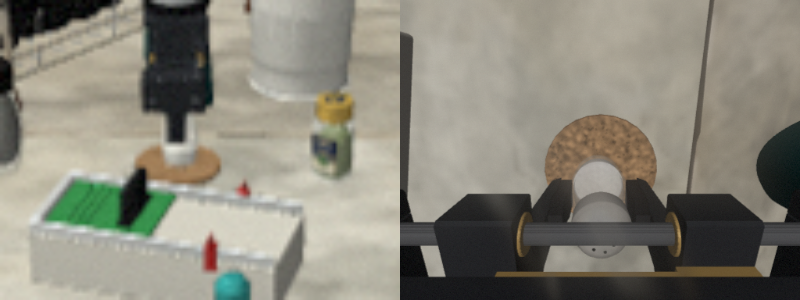

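```bash
python3 -m crank '[[0,0,0,0,0,0.04,0.3],[0,0,0,0,0,0,0.3]]'; python3 -m crank '[[0,0,0,0,0,0.04,0.3],[0,0,0,0,0,0,0.3]]'
```

```text
t: 12.2
ee_pos: [605.8, -271.2, 45.3]
eef_rot: [3.141, -0.0, 0.001]
wrist_force: [-0.4, 0.5, 1.7]
width: 37.8
t: 12.45
ee_pos: [606.1, -271.2, 45.2]
eef_rot: [3.141, -0.0, 0.002]
wrist_force: [-1.5, 1.4, 7.5]
width: 38.1
```

```bash
python3 -m crank '[[0,0,0,0,0,-0.04,0.3],[0,0,0,0,0,0,0.5],[0,0,0,0,0,0,0.7],[0,0,0,0,0,0,0.8],[0,0,0,0,0,0,0.8]]'
python3 - <<'E'
from h import *
import cv2
o=r.get_obs();b=r.capture("wrist");a=r.capture("side")
cv2.imwrite("pics/w7.png",np.hstack([cv2.resize(a[120:200,190:297],(400,300)),cv2.resize(b,(400,300))])[:,:,::-1])
E
```

```text
t: 13.08
ee_pos: [605.6, -271.1, 44.9]
eef_rot: [-3.142, 0.0, 0.0]
wrist_force: [-0.6, 0.6, 0.2]
width: 70.0
```

View pics/w7.png

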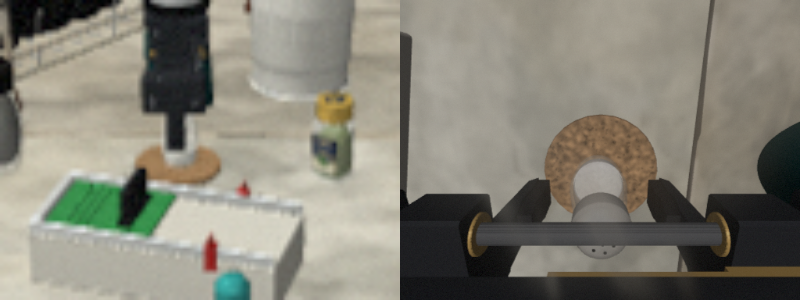

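```bash
python3 -m crank '[[0,0,0,0,0,-0.3,0.8],[0,0,0,0,0,-0.7,0.8],[0,0,0,0,0,-0.9,0.8],[0,0,0,0,0,-0.9,0.8],[0,0,0,0,0,-0.9,0.8],[0,0,0,0,0,-0.9,0.8],[0,0,0,0,0,-0.9,0.8],[0,0,0,0,0,-0.8,0.8],[0,0,0,0,-0.5,0,0.8]]'
python3 -m crank '[[0,0,0,0.15,-0.9,0,0.8],[0,0,0,0.15,-0.9,0,0.8],[0,0,0,0.15,-0.9,0,0.8],[0,0,0,0.15,-0.9,0,0.8],[0,0,0,0.15,-0.9,0,0.8],[0,0,0,0.15,-0.9,0,0.8],[0,0,0,0.15,-0.9,0,0.8],[0,0,0,0.15,-0.9,0,0.8],[0,0,0,0.15,-0.8,0,0.8]]'
python3 -m crank '[[0,0,-1,0,0,0,0.8],[0,0,-1,0,0,0,0.8],[0,0,-1,0,0,0,0.8],[0,0,-1,0,0,0,0.8],[0,0,-1,0,0,0,0.8],[0,0,-1,0,0,0,0.8],[0,0,-1,0,0,0,0.8],[0,0,-1,0,0,0,0.8]]'
python3 -m crank '[[0,0,-1,0,0,0,0.8],[0,0,-1,0,0,0,0.8],[0,0,-1,0,0,0,0.8],[0,0,-1,0,0,0,0.8],[0,0,-1,0,0,0,0.8],[0,0,-1,0,0,0,0.8],[0,0,-1,0,0,0,0.8],[0,0,-1,0,0,0,0.8],[0,0,-0.3,0,0,0,0.8],[0,0,0,0,0,0,0.8]]'
cat > look.py <<'E'
import sys
from h import *
import cv2
np.set_printoptions(precision=2,suppress=True)
k=sys.argv[1]
o=r.get_obs();b=r.capture("wrist");a=r.capture("side");s=r.capture("scene")
cv2.imwrite(f"pics/{k}_w.png",b[:,:,::-1])
cv2.imwrite(f"pics/{k}_ss.png",np.hstack([cv2.resize(a[120:200,190:297],(400,300)),cv2.resize(s[110:215,230:370],(400,300))])[:,:,::-1])
A=R.from_rotvec(o["eef_rot"]).as_matrix();print(o["t"],o["ee_pos"],"x'",A[:,0],"yaw",np.degrees(np.arctan2(A[1,0],A[0,0])),o["joint_positions"],o["wrist_force"])
np.savez(f"pics/{k}.npz",p=o["ee_pos"],q=o["eef_rot"])
E
python3 look.py a8
```

```text
t: 14.3
ee_pos: [606.0, -259.0, 204.9]
eef_rot: [3.139, -0.002, 0.006]
wrist_force: [0.3, -0.7, -0.4]
width: 70.6
t: 15.42
ee_pos: [639.7, -57.1, 202.5]
eef_rot: [-3.142, -0.0, 0.0]
wrist_force: [-0.3, -1.7, 0.3]
width: 70.3
t: 16.42
ee_pos: [639.6, -58.0, 202.4]
eef_rot: [2.981, 0.992, 0.0]
wrist_force: [-0.3, 0.1, 0.1]
width: 70.7
t: 17.68
ee_pos: [639.5, -58.4, 202.4]
eef_rot: [-2.498, -1.905, 0.0]
wrist_force: [-0.6, -0.6, 0.2]
width: 70.3
17.675 [639.52 -58.37 202.43] x' [ 0.26  0.96 -0.  ] yaw 74.64551820847645 [-0.27  0.6   1.16 -0.    1.38 -0.01] [-0.59 -0.58  0.19]
```

View pics/a8_w.png

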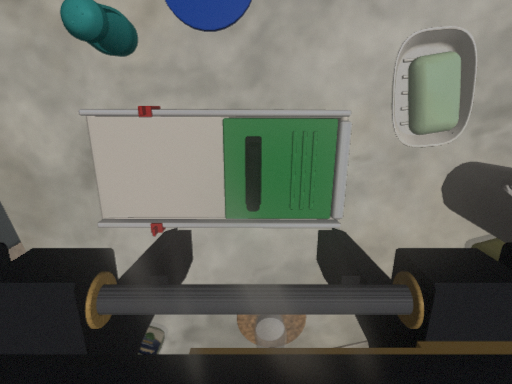

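View pics/a8_ss.png

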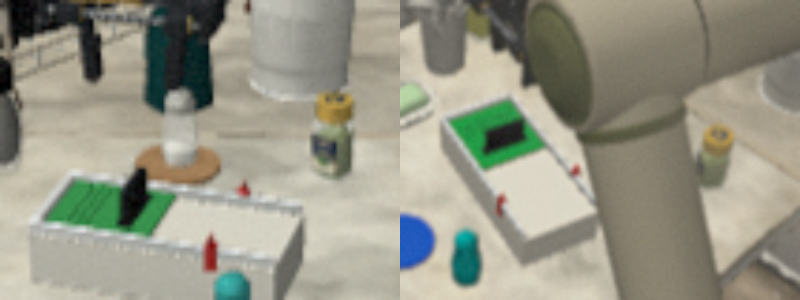

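```bash
python3 - <<'E'
from h import *
import cv2
np.set_printoptions(precision=1,suppress=True)
d=np.load("pics/a8.npz");o=dict(ee_pos=d["p"],eef_rot=d["q"]);C=cam("wrist",o)
A=R.from_rotvec(o["eef_rot"]).as_matrix()
tl=lambda X:(A.T@(X-o["ee_pos"]))
im=cv2.imread("pics/a8_w.png");hsv=cv2.cvtColor(im,cv2.COLOR_BGR2HSV).astype(int)
m=(hsv[...,2]<45);m[:125]=0;m[222:]=0;m[:,:238]=0;m[:,270:]=0
ys,xs=np.nonzero(m);print("fin rows",ys.min(),ys.max(),xs.min(),xs.max(),xs.mean())
print("fin tool",tl(atz(C,(ys.min(),xs.mean()),102)),tl(atz(C,(ys.max(),xs.mean()),102)))
g=(hsv[...,0]>50)&(hsv[...,0]<75)&(hsv[...,1]>120);g[:115]=0;g[225:]=0;g[:,:200]=0;g[:,345:]=0
ys,xs=np.nonzero(g);P=np.array([tl(atz(C,q,64))[:2] for q in zip(ys,xs)]);rc=cv2.minAreaRect(P.astype(np.float32));print("lid tool",rc,P.min(0),P.max(0))
rd=((hsv[...,0]<8)|(hsv[...,0]>172))&(hsv[...,1]>130);rd[:100]=0;rd[240:]=0;rd[:,:125]=0;rd[:,180:]=0
n,l,st,ce=cv2.connectedComponentsWithStats(rd.astype(np.uint8))
for i in range(1,n): print(st[i],[tl(atz(C,ce[i][::-1],z)) for z in(71,78)], [tl(atz(C,(ce[i][1],c),z))[1] for c in (st[i,0],st[i,0]+st[i,2]) for z in (71,85)])
E
python3 - <<'E'
import cv2
im=cv2.imread("pics/a8_w.png")[90:240,75:275]; cv2.imwrite("pics/a8z.png",cv2.resize(im,None,fx=4,fy=4,interpolation=cv2.INTER_CUBIC))
E
```

```text
fin rows 137 201 246 260 253.17857142857142
fin tool [ 50.6  -2.  100.4] [ -6.8  -2.  100.4]
lid tool ((13.44207763671875, 26.357789993286133), (104.52059173583984, 101.33067321777344), 89.96407318115234) [-37.2 -25.9] [64.1 78.6]
[138 106  21  10 137] [array([  72.3, -102.9,  131.4]), array([  72.3, -100.3,  124.4])] [np.float64(-109.7021831460676), np.float64(-104.23495822224227), np.float64(-90.07611349052327), np.float64(-85.59666269560974)]
[151 223  12  13  95] [array([ -46.7, -104.3,  131.4]), array([ -43.6, -101.7,  124.4])] [np.float64(-109.77120770585799), np.float64(-104.30050879688861), np.float64(-97.12757178614753), np.float64(-92.29322323545485)]
```

View pics/a8z.png

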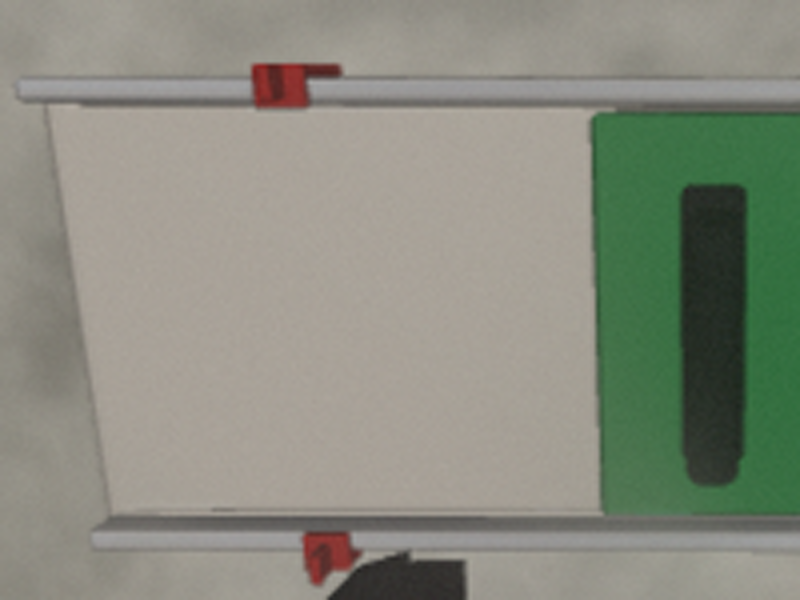

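```bash
python3 -m crank '[[0,0,0,0.56,-0.08,0.3,0.6],[0,0,0,0,0,0.8,0.6],[0,0,0,0,0,0.9,0.6],[0,0,0,0,0,0.9,0.6],[0,0,0,0,0,0.9,0.6],[0,0,0,0,0,0.8,0.6],[0,0,0,0,0,0.5,0.6],[0,0,0,0,0,0.2,0.6],[0,0,0,0,0,0,0.6]]'; python3 look.py a9
```

```text
t: 18.95
ee_pos: [641.3, -44.4, 70.2]
eef_rot: [2.497, 1.906, 0.0]
wrist_force: [-0.6, 0.3, 0.1]
width: 52.9
18.95 [641.34 -44.44  70.16] x' [ 0.26  0.96 -0.  ] yaw 74.70614954386919 [-0.25  0.73  1.3  -0.    1.11  0.02] [-0.58  0.35  0.06]
```

View pics/a9_w.png

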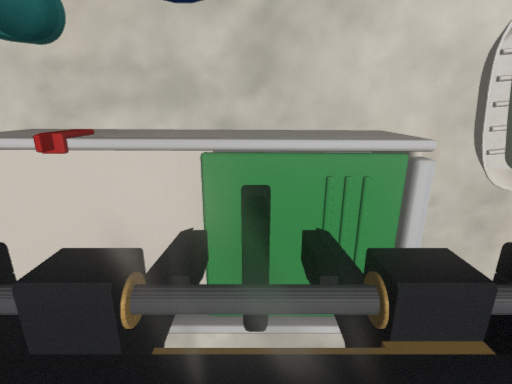

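View pics/a9_ss.png

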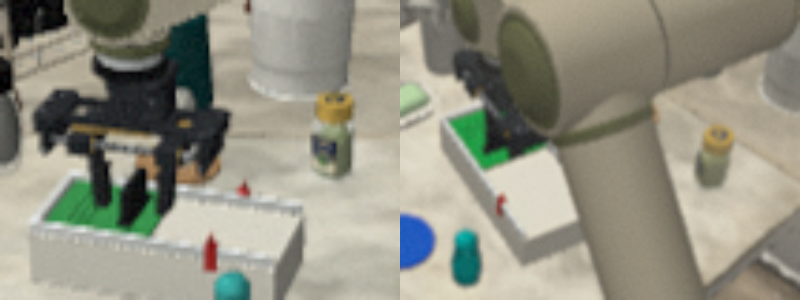

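The fin stands at column 256, centred between the fingers, so I'll close on it. In the side view the shaker sits behind the gripper and is still upright.

```bash
python3 -m crank '[[0,0,0,0,0,0,0],[0,0,0,0,0,0,0],[0,0,0,0,0,0,0],[0,0,0,0,0,0,0],[0,0,0,0,0,0,0]]'; python3 look.py b0
python3 - <<'E'
from h import *
np.set_printoptions(precision=1,suppress=True)
for k,ed,cl in(("a8",(170,223.6),[((111.5,138),(111.5,152)),((225,151.3),(225,162.5))]),("a9",(200,202.5),[((144,37),(144,68))])):
    d=np.load(f"pics/{k}.npz");o=dict(ee_pos=d["p"],eef_rot=d["q"]);C=cam("wrist",o);A=R.from_rotvec(o["eef_rot"]).as_matrix()
    tl=lambda X:(A.T@(X-o["ee_pos"]))
    print(k,"edge",tl(atz(C,ed,64))[1],[[ [tl(atz(C,q,z))[1] for q in c] for z in(71,74,76)] for c in cl])
E
```

```text
t: 19.73
ee_pos: [641.7, -44.8, 70.4]
eef_rot: [2.497, 1.905, 0.002]
wrist_force: [2.1, -0.7, 0.7]
width: 11.7
19.725 [641.74 -44.75  70.36] x' [0.26 0.96 0.  ] yaw 74.68819722784934 [-0.25  0.73  1.3   0.    1.11  0.02] [ 2.09 -0.74  0.72]
a8 edge -32.17718937084223 [[[np.float64(-109.83837166882097), np.float64(-96.73764041668798)], [np.float64(-108.66534384001125), np.float64(-95.7059023107392)], [np.float64(-107.88332528747137), np.float64(-95.01807690677337)]], [[np.float64(-109.13409117606463), np.float64(-97.36832485189049)], [np.float64(-107.96865892293107), np.float64(-96.32978489440029)], [np.float64(-107.19170408750854), np.float64(-95.63742492274002)]]]
a9 edge -30.127148666243016 [[[np.float64(-111.09680533563701), np.float64(-95.39743721073124)], [np.float64(-108.83443009288928), np.float64(-93.45787982464734)], [np.float64(-107.32617993105744), np.float64(-92.16484156725821)]]]
```

View pics/b0_w.png

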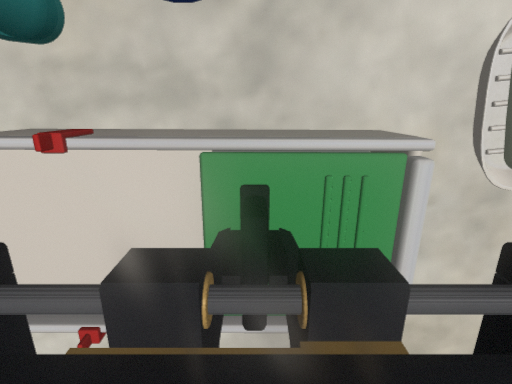

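```bash
python3 -m crank '[[0,0,0,0,-0.2,0,0],[0,0,0,0,-0.4,0,0],[0,0,0,0,-0.5,0,0],[0,0,0,0,-0.5,0,0],[0,0,0,0,-0.5,0,0],[0,0,0,0,-0.4,0,0],[0,0,0,0,-0.2,0,0],[0,0,0,0,0,0,0],[0,0,0,0,0,0,0]]'; python3 look.py b1;  python3 - <<'E'
import cv2
im=cv2.imread("pics/b1_w.png")[100:240,30:330]; cv2.imwrite("pics/b1z.png",cv2.resize(im,None,fx=2.6,fy=2.6,interpolation=cv2.INTER_CUBIC))
E
```

```text
t: 21.0
ee_pos: [576.4, -26.6, 70.3]
eef_rot: [2.496, 1.905, 0.003]
wrist_force: [6.8, 0.0, 0.2]
width: 11.9
21.0 [576.36 -26.61  70.34] x' [0.26 0.96 0.  ] yaw 74.69737110599891 [-0.25  0.6   1.53  0.    1.01  0.02] [6.75 0.01 0.16]
```

View pics/b1_w.png

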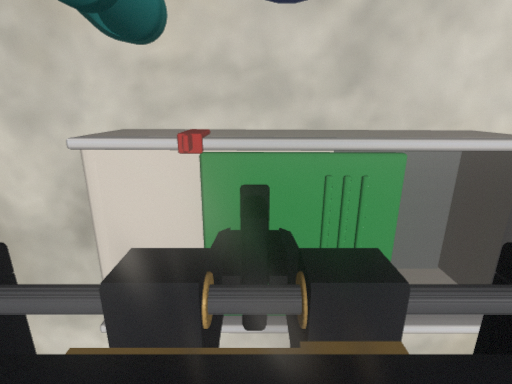

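View pics/b1z.png

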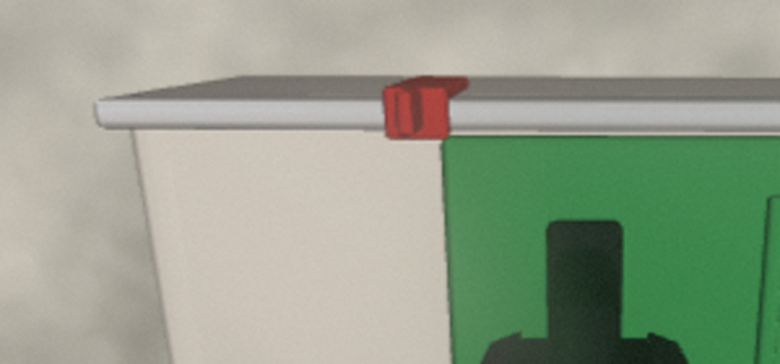

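View pics/b1_ss.png

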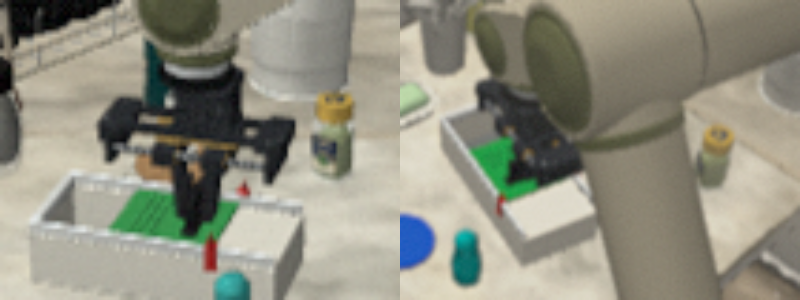

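Run:
```python
from h import *
np.set_printoptions(precision=1,suppress=True)
d=np.load("pics/b1.npz");o=dict(ee_pos=d["p"],eef_rot=d["q"]);C=cam("wrist",o);A=R.from_rotvec(o["eef_rot"]).as_matrix()
tl=lambda X:(A.T@(X-o["ee_pos"]))
px=lambda x,y:(100+y/2.6,30+x/2.6)
for z in(58,62,66,70,74,78):
    print(z,"bottom",tl(atz(C,px(390,137),z))[:2],tl(atz(C,px(448,137),z))[:2],"top",tl(atz(C,px(384,88),z))[:2],tl(atz(C,px(451,88),z))[:2])
print("edge",tl(atz(C,px(443,142),64)),tl(atz(C,px(450,300),64)),"rail in",tl(atz(C,px(300,128),71)),"railout",tl(atz(C,px(300,100),71)))
```

```text
58 bottom [ 50.4 -42.4] [ 50.4 -30. ] top [ 60.7 -42.9] [ 60.7 -28.8]
62 bottom [ 51.  -41.4] [ 51.  -29.3] top [ 61.1 -41.9] [ 61.1 -28.1]
66 bottom [ 51.6 -40.3] [ 51.6 -28.5] top [ 61.4 -40.8] [ 61.4 -27.4]
70 bottom [ 52.2 -39.3] [ 52.2 -27.8] top [ 61.7 -39.7] [ 61.7 -26.7]
74 bottom [ 52.8 -38.2] [ 52.8 -27.1] top [ 62.1 -38.7] [ 62.1 -26. ]
78 bottom [ 53.4 -37.2] [ 53.4 -26.3] top [ 62.4 -37.6] [ 62.4 -25.3]
edge [ 50.3 -30.    6.3] [ 15.4 -30.3   6.3] rail in [ 54.1 -56.5  -0.8] railout [ 59.5 -55.9  -0.8]
```

Run:
```python
import cv2,numpy as np
v=[]
for k,(r0,c0) in dict(a8=(98,125),b0=(125,25),b1=(125,170)).items():
    im=cv2.imread(f"pics/{k}_w.png")[r0:r0+35,c0:c0+35]; v.append(cv2.resize(im,(260,260),interpolation=cv2.INTER_NEAREST))
cv2.imwrite("pics/clips.png",np.hstack(v))
```

```text
(no output)
```

View pics/clips.png

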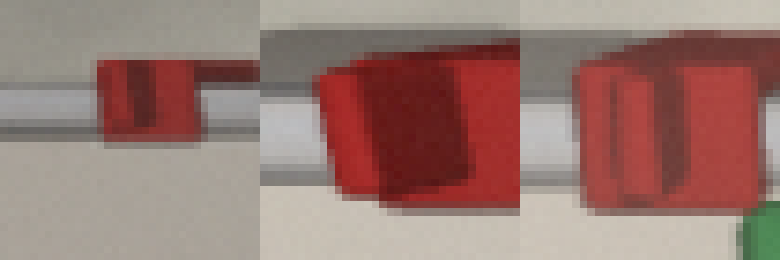

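```bash
python3 -m crank '[[0,0,0,0,-0.1,0,0],[0,0,0,0,0,0,0],[0,0,0,0,0,0,0],[0,0,0,0,0,0,0]]'; python3 look.py b2;  python3 - <<'E'
import cv2
im=cv2.imread("pics/b2_w.png")[120:190,150:250]; cv2.imwrite("pics/b2z.png",cv2.resize(im,None,fx=7.43,fy=7.43,interpolation=cv2.INTER_NEAREST))
E
```

```text
t: 21.65
ee_pos: [574.0, -26.0, 70.4]
eef_rot: [2.496, 1.905, 0.003]
wrist_force: [7.9, -0.1, 0.2]
width: 11.8
21.65 [574.05 -25.97  70.38] x' [0.26 0.96 0.  ] yaw 74.69522432591069 [-0.25  0.6   1.54  0.    1.    0.02] [ 7.94 -0.1   0.18]
```

View pics/b2z.png

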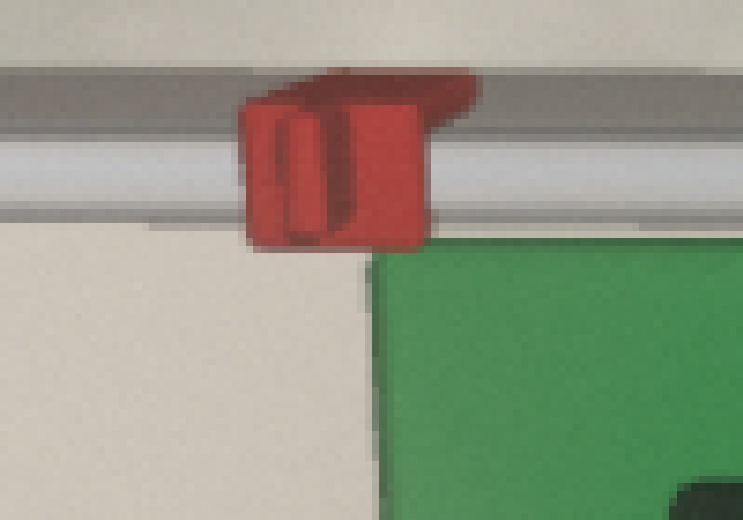

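View pics/b2_ss.png

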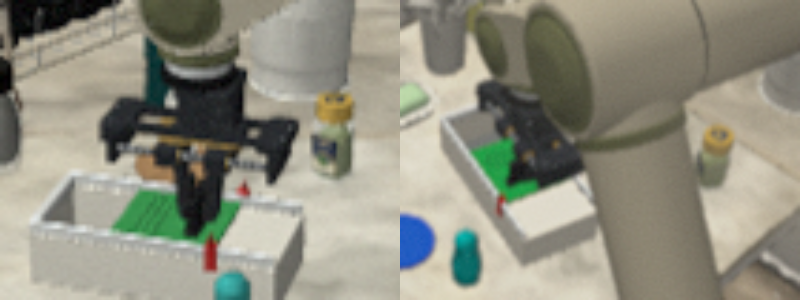

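Run:
```python
from h import *
d=np.load("pics/b2.npz");o=dict(ee_pos=d["p"],eef_rot=d["q"]);C=cam("wrist",o);A=R.from_rotvec(o["eef_rot"]).as_matrix()
tl=lambda X:(A.T@(X-o["ee_pos"]))
for z in(71,73,75): print(z,[tl(atz(C,(143.5,c),z))[1].round(2) for c in(183.4,195.4,207.5)])
print("edge",[tl(atz(C,(160,c),64))[1].round(2) for c in(199.9,200.2,201)])
# fin plane of clip: top at z 85 light strip 290..322 ; base right 350
print("fin top",[tl(atz(C,(143.5,150+x/7.43),85))[1].round(2) for x in(290,322)],"base r",[tl(atz(C,(143.5,150+350/7.43),z))[1].round(2) for z in(71,73,75)])
```

```text
71 [np.float64(-36.97), np.float64(-30.89), np.float64(-24.76)]
73 [np.float64(-36.48), np.float64(-30.48), np.float64(-24.43)]
75 [np.float64(-35.99), np.float64(-30.07), np.float64(-24.11)]
edge [np.float64(-30.4), np.float64(-30.24), np.float64(-29.81)]
fin top [np.float64(-30.95), np.float64(-28.98)] base r [np.float64(-30.02), np.float64(-29.63), np.float64(-29.23)]
```

The lid edge is within about 0.5 mm of the clips. I'll do one quick check of the shaker, then hand in.

Run:
```python
from h import *
import cv2
a=r.capture("side");cv2.imwrite("pics/fin.png",cv2.resize(a[110:230,170:310],None,fx=5,fy=4.8)[:,:,::-1])
for d in r.landmark_of("side","shaker_center"): print(d, atz(cam("side"),d["location"],53))
print(proj(cam("side"),[605,-271,53]))
```

```text
{'location': [204.8, 253.6], 'score': 0.68} [532.04792462 146.83540513  53.        ]
[np.float64(152.82407552987894), np.float64(237.11444564183196)]
```

View pics/fin.png

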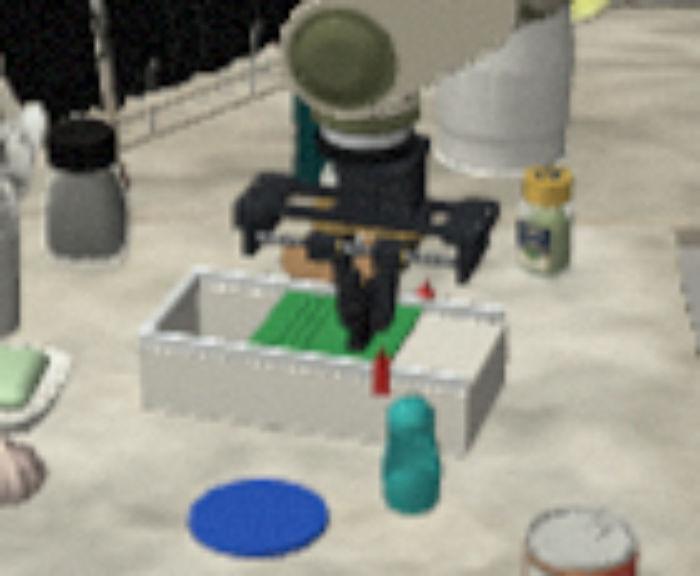

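The tip of the shaker's cap shows above the gripper at about (172,330), so it is still upright. The lid edge is level with the clips.

```bash
python3 -c "
from cell import r
print(r.sign_off(), r.get_obs()['width'])"
```

```text
the job is handed in; nothing more can be done
the job is handed in; nothing more can be done
```

I stood the salt shaker upright on the cork coaster and let go of it. Then I took the lid's black handle, pulled the lid out about 70 mm to the red clips, and handed in while still holding it, at about 22 s.

- **Lid position:** in the last wrist view the lid's front edge was within about 0.5 mm of the clips' middle. The clips' exact height is uncertain by a few mm, which adds up to about 0.8 mm. The grip on the handle was firm (11.8 mm opening, about 8 N, roughly the expected spring pull).
- **Shaker:** I saw it upright and about central on the coaster after letting go. In the final side picture the gripper hid most of it. Only what I took to be its cap tip showed, and the network did not find it; its only hit was the turquoise look-alike.
- **Disagreement:** the jaws closed to about 38 mm on the shaker, not the stated 44 mm. It still lifted and set down without slipping.
- **Other things:** I did not touch any of them. I did not measure their positions again at the end.

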